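# Clear the jamb block and hold the door rail's hinge leaf in line for the pin

### The job

Clear the two wooden offcuts off the top of the jamb block into the scrap bin. Then pick up the short door rail and bring its single hinge knuckle down between the two knuckles on the jamb block, so that all three holes line up and a pin could be slid straight through, and finish while still holding the rail there in the gripper, still, with its weight in the gripper and not leaning on the block. Leave the other things on the bench where they are.

Things in the scene. Friction and masses are not known exactly. Their poses are not given: they have to be found in the camera images.
- jamb_bore (a point): Centre of the hinge axis on the jamb block, midway between its two knuckles: 18 mm in front of the block's face towards the robot, 107.5 mm above the bench. x points into the block, y along the hinge axis, z up. The gap between the knuckles is 38 mm along y; it and the space below are open, so nothing carries a knuckle placed in it.
- jamb_top (a point): Centre of the top face of the jamb block's wood (105 mm above the bench), 78 mm in +x of jamb_bore; same axes. The offcuts lie on the half of the top away from the knuckles, behind the steel leaf, which stands 5 mm proud of the wood and reaches 35 mm back from the front edge.
- rail_mid (a point): Centre of the wood of the loose door rail that lies on the bench: a pale wooden bar 120 (x) x 40 (y) x 45 mm (z), this point 22.5 mm above its underside. x points along the bar to its knuckle end, z up. A 5 mm thick, 30 mm wide steel strap leaf lies on its top. 0.36 to 0.54 kg; it balances about 8 mm in +x of this point.
- rail_bore (a point): Centre of the hole in the rail's single steel knuckle: 78 mm in +x and 25 mm in +z of rail_mid, same axes. The knuckle is 30 mm long along y, 26 mm outside, with a 14 mm hole along y; it stands 18 mm past the end of the wood, 47.5 mm above the rail's underside.
- rail: The loose door rail with its leaf; origin at the centre of the wood's underside, same axes as rail_mid.
- jamb: The jamb block, fixed to the bench; origin at the centre of its underside, axes as jamb_bore. Pale wood, 120 (x) x 170 (y) x 105 mm high, with a 5 mm thick steel leaf 90 mm wide on its top and two steel knuckles (each 26 mm long, 26 mm outside, 14 mm hole) standing out past the face towards the robot.
- offcut_a_mid (a point): Centre of a loose pale wood offcut, 42 (x) x 30 (y) x 32 mm (z) lying on the jamb block, about 35 g.
- offcut_b_mid (a point): Centre of the other offcut, 55 (x) x 25 (y) x 30 mm (z), also on the jamb block, about 35 g.
- offcut_a: The first offcut; origin at the centre of its underside.
- offcut_b: The second offcut; origin at the centre of its underside.
- bin_in (a point): Centre of the inner floor of the scrap bin, an open plywood box 170 (x) x 160 (y) x 90 mm high outside with 7 mm walls, z up, fixed to the bench left or right of the block; the rail lies on the other side.
- pin: Bystander: L-shaped steel hinge pin, 10 mm thick, 100 mm long with a 25 mm bend, lying flat in front of the jamb block.
- tape: Bystander: roll of paper tape, 72 mm across, 24 mm high, lying flat.
- square: Bystander: try square lying flat, 100 mm wooden stock and 130 mm steel blade, 16 mm high.
- glue: Bystander: white bottle, 56 mm across, 150 mm high; origin at its foot.
- cup: Bystander: open aluminium cup, 70 mm across, 70 mm high; origin at its foot.
- mallet: Bystander: hammer lying behind the jamb block.
- driver: Bystander: screwdriver lying on the bench to the right.

How it is judged (in metres and radians):
On the way, in this order (a step that is already met when the one before it is completed fails the run):
1. both offcuts lie in the scrap bin, let go (x of offcut_a_mid in the frame of bin_in between -0.08 and 0.08 m and y of offcut_a_mid in the frame of bin_in between -0.075 and 0.075 m and z of each of offcut_a_mid, offcut_b_mid in the frame of bin_in below 0.075 m and contact force between each of offcut_a, offcut_b and the fingers below 0.3 N and x of offcut_b_mid in the frame of bin_in between -0.08 and 0.08 m and y of offcut_b_mid in the frame of bin_in between -0.075 and 0.075 m), for 0.2 s.
2. the rail is lifted off the bench in the gripper (height (world z) of rail_mid above 0.05 m and contact force between the fingers and rail above 2 N), for 0.2 s.
At the end, for the whole second after the job is handed in: Both offcuts in the bin. Centre of the rail's knuckle hole within 4 mm of the jamb's hinge axis (level and up), within 5 mm of the gap's middle, axes within 0.09 rad. The fingers grip the rail (over 2 N); it is still and presses on the jamb block with under 2.5 N (all of step 1 and x of rail_bore in the frame of jamb_bore between -0.004 and 0.004 m and z of rail_bore in the frame of jamb_bore between -0.004 and 0.004 m and y of rail_bore in the frame of jamb_bore between -0.005 and 0.005 m and angle between the y axis of rail_bore and the y axis of jamb_bore, either way round below 0.09 rad and contact force between the fingers and rail above 2 N and contact force between rail and jamb below 2.5 N and linear speed of rail below 0.02 m/s); the arm keeps its last pose, push and grip.
It fails at once if another thing on the bench is shifted by more than 30 mm (distance of any of pin, tape, square, glue, cup, mallet, driver from where it was at the start of the episode above 0.03 m).
It also fails if it takes over 72 s, if anything falls off the work surface, if the arm or the gripper's body presses on something with over 40 N, if the wrist force passes 120 N, or if a joint passes its speed limit or range.

### The arm

A 6-joint arm with a two-finger parallel gripper is mounted at the origin on the work surface. World frame = base frame: x ahead of the robot, y to its left, z up, the work surface at z = 0. Lengths are in mm, angles in rad, forces in N, time in s.
With the tool pointing down it reaches from about 275 to 750 mm from the base axis. Payload 10.2 kg.
Tool frame: the origin (TCP) lies at the centre of the arm's flange, where the gripper is bolted on; the fingertips stand ctrl.tip_reach ahead of it and the grasp point (between the pads) lies 155 mm ahead of it (ctrl.tip_reach is the distance from the TCP to the fingertips, in mm); z points along the fingers, y is the direction in which the jaws open and shut (so a half turn about z gives the same grasp; the last joint's range is limited). The gripper opens to 85 mm and grips with 20 to 120 N. Pads are 22 mm wide; open, the fingers measure 114 mm over their backs; the gripper's body (76 mm by 85 mm) begins 54 mm behind the grasp point. The pads swing forward as they close: fully open they stand 13 mm farther back than shut.
Start: joints at [-1.548, 0.313, 1.498, -0, 1.331, -0.223], TCP at [127.736, -509.231, 404.694] pointing down, gripper open.
Joint ranges: [-2.94, 2.94], [-0.97, 2.17], [0.19, 2.56], [-1.23, 4.37], [0.02, 3.11], [-2.88, 2.88]. Speed limits (rad/s): [2.39, 2.39, 3.01, 3.14, 3.14, 3.14].

### API

Orientations are given as a unit quaternion [w, x, y, z].
In Python, from rig import ctrl, viewer gives the robot as it stands.
- The arm moves only by the tool drive_tool, never from a script. Its argument "rows" is a list that holds one entry, the list of rows, each a list of 6 numbers: the shift along the world's x, y, z normalised to -1 to 1, where 1 is 0.1 m, then the turn, a rotation vector about the world's x, y, z normalised to -1 to 1, where 1 is 90 degrees. A call has 1 to 10 rows; each row is the pose to reach, as a shift and turn from the pose measured when the call began; what a row does not reach only later rows make up. A row lasts 1/8 s, in which the tool goes at most 62.5 mm and 10.7 degrees, less where a joint would pass 70% of its speed; a pose out of reach is approached as far as the arm can. A call with a number of a shift or a turn outside -1 to 1 is refused whole. A call with a gripper value outside its range is refused whole. "fingers" is the opening, from -1 (shut) to 1 (fully open), set as the call begins (left out, the last holds). The fingers move at their own pace and stop on an object; "force" is the grip in N (left out, the last holds). Time passes only in rows, so rows that repeat a pose let the fingers close. It gives the time, the measured TCP pose, the force and the opening at its end, in the units of the state.
- ctrl.sense(): the state, without advancing time (a new reading comes with each control period).
- viewer.capture(name): name is "side" or "top" or "wrist"; returns the picture (480x640x3 uint8, red, green, blue); there is no depth.
- viewer.calibration(name): a dict with "mtx" (3x3 intrinsics, pixels), "extrinsics" (4x4, takes a point from camera to world coordinates). Camera axes: x right, y up, looking along -z (the intrinsics and any distortion apply to the point x, -y, -z); pixel columns grow to the right and rows downward; lengths in mm; the calibration is good to about 2 mm. A picture is of the moment at which its call begins: read the wrist's pose just before it. calibration takes no time and is no camera call; for the wrist camera it gives the pose at the moment of the call.
- ctrl.finish_job(): hands the job in, once; it reports no verdict.
The state is a dict: "time_s": time; "joints": joint angles; "dq": joint speeds; "tau": joint torques, N m; "eef_pos": TCP position; "ee_rot": TCP orientation; "force": force on the tool from outside, world axes, zero at the start; "wrist_torque": the same for the moment, N m; "grip_width": opening from 0.0 (shut) to 1.0 (fully open).
Only numpy, scipy, OpenCV 4.12 (cv2) and the standard library are available. Lean on these libraries where they do the work, as an engineer would, in place of code of your own. Each camera call takes 0.05 s, during which the arm holds its last target.

## Working session

There is one attempt and no reset: what is moved stays moved. The work goes in short steps, Python scripts to look and compute and a tool call to move; the robot and the scene stay as the last step left them, time stands still between calls to the robot, and variables do not carry over. Pictures are saved under pics/ and viewed, and the job is handed in when it is done.

Besides the shell and the picture viewer there is one more tool, called after ">>>" by a JSON object that holds its "api" and its "payload". drive_tool: Moves the arm, as the interface text tells. Scaled input: -1 to 1 covers 0.1 m each way for a shift and 90 degrees each way for a turn. Its arguments: {"type":"object","properties":{"rows":{"type":"array","items":{"type":"array","items":{"type":"array","items":{"type":"number"}}}},"fingers":{"type":"number"},"force":{"type":"number"}},"required":["rows"]}

```bash
ls; mkdir -p pics; python3 - <<'E'
from rig import ctrl, viewer
import cv2
print(ctrl.sense()); print(ctrl.tip_reach)
for n in ["side","top","wrist"]:
    im=viewer.capture(n); cv2.imwrite(f"pics/{n}0.png",im[:,:,::-1])
    c=viewer.calibration(n); print(n,c)
E
```

```text
pics
{'time_s': 0.0, 'joints': array([-1.54841614e+00,  3.13440831e-01,  1.49845890e+00, -4.29198324e-06,
        1.33098216e+00, -2.23395575e-01]), 'dq': array([-0.00089914, -0.00029448, -0.00070887,  0.00063835, -0.00188461,
        0.00146702]), 'tau': array([-1.47915522e-03, -4.12267113e+01, -2.59744424e+01, -3.09867473e-04,
        4.23469683e-03, -5.87491314e-06]), 'eef_pos': array([ 127.72626832, -509.1814177 ,  404.13140852]), 'ee_rot': array([-6.41574897e-04,  9.92458513e-01,  1.22579299e-01,  6.26064059e-05]), 'force': array([-0.06478219,  1.15609506,  0.4516793 ]), 'wrist_torque': array([ 0.00918139, -0.03734507, -0.00861628]), 'grip_width': 1.0060195305482602}
173.4
side {'mtx': array([[474.11438218,   0.        , 325.11746125],
       [  0.        , 474.11438218, 231.42902961],
       [  0.        ,   0.        ,   1.        ]]), 'extrinsics': array([[-9.90698217e-01,  8.76563938e-02, -1.04083620e-01,
         4.73431384e+02],
       [-1.35894847e-01, -5.97717849e-01,  7.90105033e-01,
         7.54395774e+02],
       [ 7.04512063e-03,  7.96900075e-01,  6.04070060e-01,
  
[... 458 characters left out ...]
1],
       [-9.78674490e-04,  1.63630715e-01,  9.86521176e-01,
         1.59687419e+03],
       [ 0.00000000e+00,  0.00000000e+00,  0.00000000e+00,
         1.00000000e+00]])}
wrist {'mtx': array([[399.71017857,   0.        , 323.66656312],
       [  0.        , 399.71017857, 237.77087191],
       [  0.        ,   0.        ,   1.        ]]), 'extrinsics': array([[ 2.43823119e-01,  9.18890522e-01,  3.10145926e-01,
         2.07783840e+02],
       [-9.69817248e-01,  2.31740251e-01,  7.58350956e-02,
        -4.89677413e+02],
       [-2.18914408e-03, -3.19275218e-01,  9.47659508e-01,
         3.73178135e+02],
       [ 0.00000000e+00,  0.00000000e+00,  0.00000000e+00,
         1.00000000e+00]])}
```

View pics/side0.png

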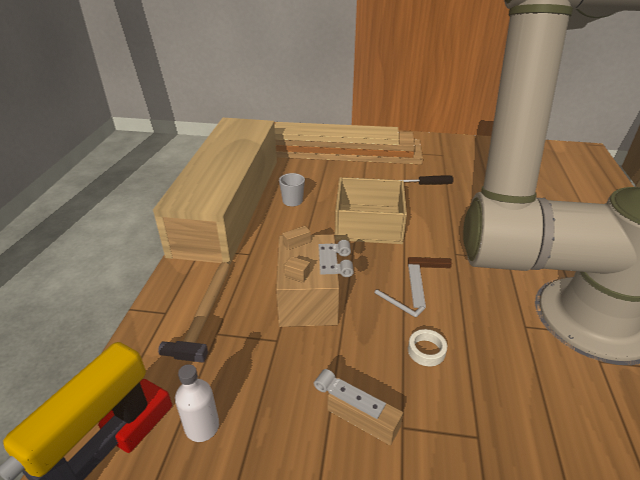

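View pics/top0.png

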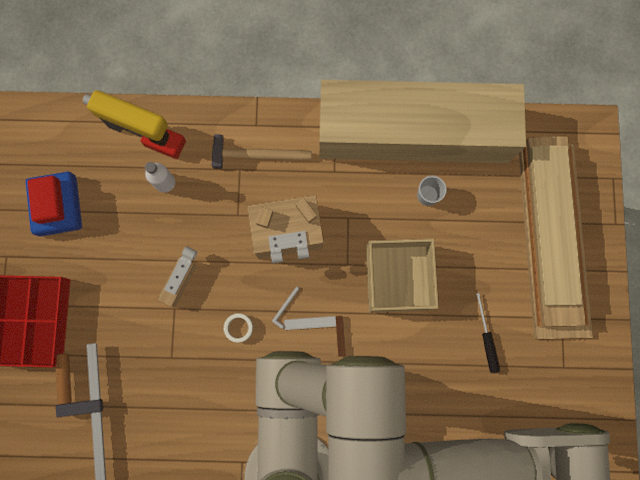

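View pics/wrist0.png

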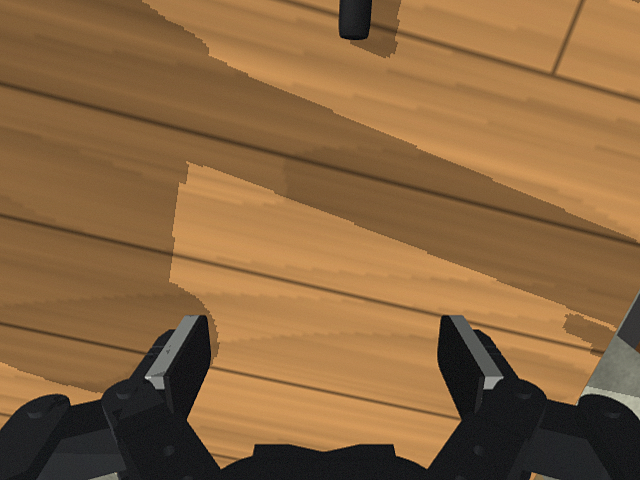

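```bash
cat > h.py <<'E'
import numpy as np, cv2
from rig import ctrl, viewer
from scipy.spatial.transform import Rotation as R
def proj(cal,P):
    P=np.atleast_2d(P).astype(float); E=np.linalg.inv(cal["extrinsics"]); c=P@E[:3,:3].T+E[:3,3]
    q=np.c_[c[:,0],-c[:,1],-c[:,2]]@cal["mtx"].T
    return q[:,:2]/q[:,2:]
def ray(cal,uv):
    d=np.linalg.inv(cal["mtx"])@np.array([uv[0],uv[1],1.]); d=np.array([d[0],-d[1],-d[2]])
    E=cal["extrinsics"]; d=E[:3,:3]@d; return E[:3,3],d/np.linalg.norm(d)
def onz(cal,uv,z):
    o,d=ray(cal,uv); return o+d*(z-o[2])/d[2]
def tri(obs):
    A=np.zeros((3,3));b=np.zeros(3)
    for c,uv in obs:
        o,d=ray(c,uv);M=np.eye(3)-np.outer(d,d);A+=M;b+=M@o
    p=np.linalg.solve(A,b)
    return p
def crop(im,x0,y0,x1,y1,s,name):
    c=cv2.resize(im[y0:y1,x0:x1],None,fx=s,fy=s,interpolation=cv2.INTER_CUBIC)
    cv2.imwrite(name,c)
E
python3 - <<'E'
from h import *
im=cv2.imread("pics/top0.png"); crop(im,150,180,350,330,4,"pics/t1.png")
im=cv2.imread("pics/side0.png"); crop(im,260,160,420,280,5,"pics/s1.png"); crop(im,300,360,420,450,6,"pics/s2.png")
c=viewer.calibration("top")
for n,uv,z in [("offA",(264,216),137),("offB",(307,210),135),("kn1",(277,257),120),("kn2",(305,254),120),("railk",(189,254),60),("railend",(170,295),50),("bin1",(368,243),90),("bin2",(435,240),90),("bin3",(437,310),90),("bin4",(370,313),90)]: print(n,onz(c,uv,z).round())
E
```

```text
offA [620.  77. 137.]
offB [637. -25. 135.]
kn1 [524.  44. 120.]
kn2 [533. -23. 120.]
railk [534. 266.  60.]
railend [432. 310.  50.]
bin1 [ 568. -176.   90.]
bin2 [ 580. -339.   90.]
bin3 [ 410. -343.   90.]
bin4 [ 398. -182.   90.]
```

View pics/t1.png

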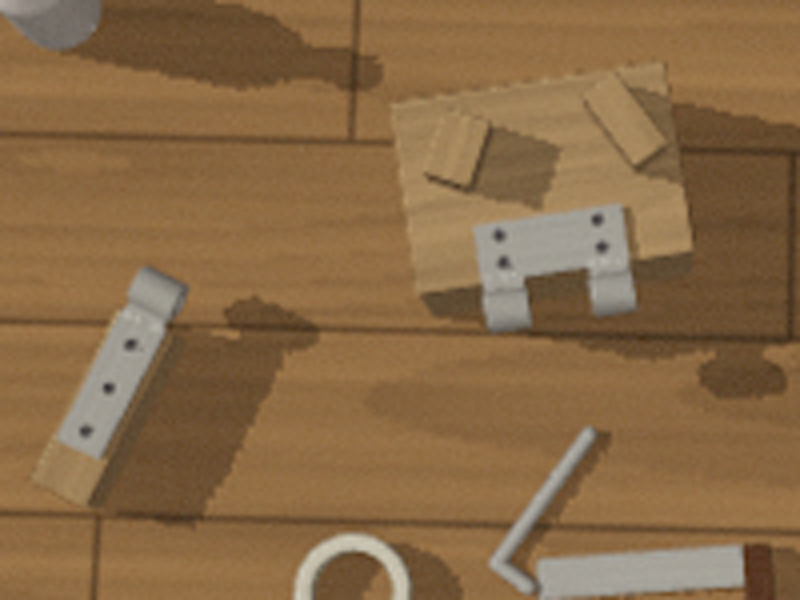

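View pics/s1.png

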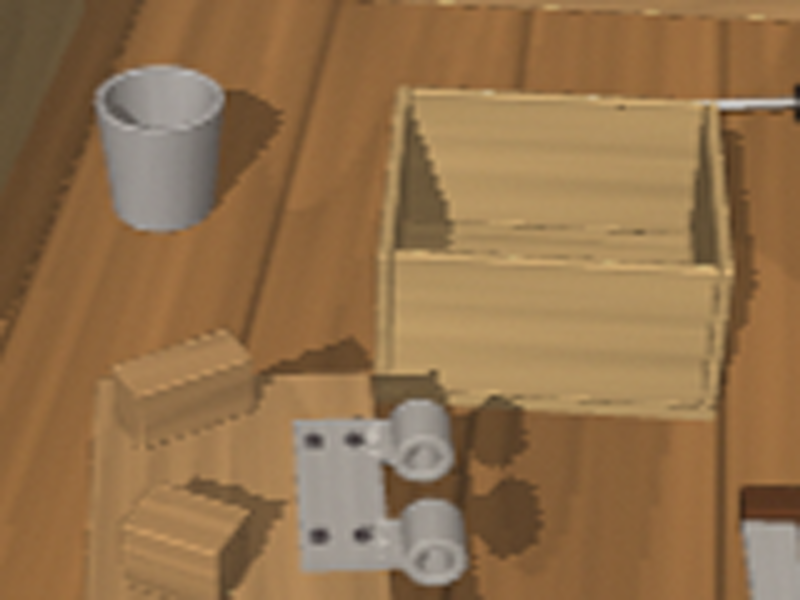

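View pics/s2.png

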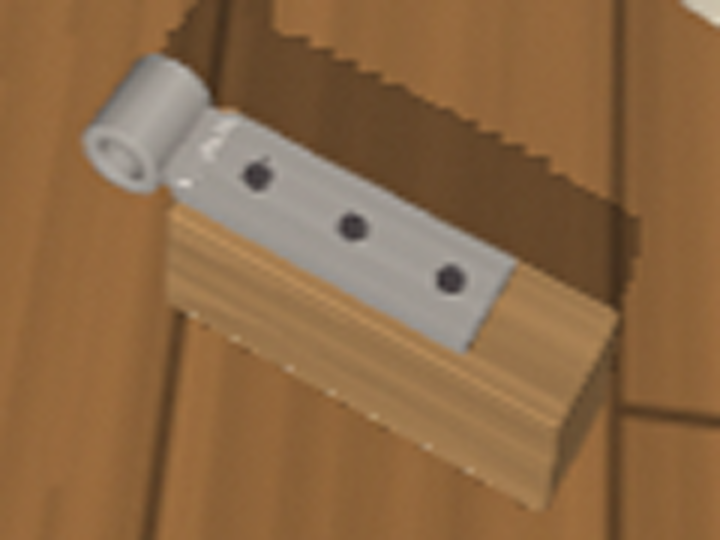

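>>> {"api": "drive_tool", "payload": {"rows": [[[0.4,0.5,0.0,0,0,0],[0.8,0.95,0.02,0,0,0],[0.8,0.95,0.02,0,0,0]]], "fingers": 1}}

```text
time_s: 0.52
eef_pos: [209.6, -411.9, 406.6]
ee_rot: [-0.0, 0.992, 0.125, 0.0]
force: [0.9, 0.6, 1.4]
grip_width: 1.002
```

>>> {"api": "drive_tool", "payload": {"rows": [[[0.4,0.5,0.0,0,0,0],[0.8,0.95,0.02,0,0,0],[0.8,0.95,0.02,0,0,0]]]}}

```text
time_s: 0.9
eef_pos: [291.0, -315.2, 408.8]
ee_rot: [-0.0, 0.992, 0.127, 0.0]
force: [0.8, -0.7, 0.1]
grip_width: 1.001
```

>>> {"api": "drive_tool", "payload": {"rows": [[[0.4,0.5,0.0,0,0,0],[0.8,0.95,0.02,0,0,0],[0.8,0.95,0.02,0,0,0]]]}}

```text
time_s: 1.27
eef_pos: [372.3, -218.9, 410.8]
ee_rot: [-0.0, 0.992, 0.129, 0.0]
force: [0.4, -0.6, 0.2]
grip_width: 1.0
```

>>> {"api": "drive_tool", "payload": {"rows": [[[0.4,0.5,0.0,0,0,0],[0.8,0.95,0.02,0,0,0],[0.8,0.95,0.02,0,0,0]]]}}

```text
time_s: 1.65
eef_pos: [453.6, -123.2, 412.4]
ee_rot: [-0.0, 0.991, 0.13, 0.0]
force: [-0.1, -0.2, 0.2]
grip_width: 1.002
```

>>> {"api": "drive_tool", "payload": {"rows": [[[0.4,0.5,0.0,0,0,0],[0.8,0.95,0.02,0,0,0],[0.8,0.95,0.02,0,0,0]]]}}

```text
time_s: 2.02
eef_pos: [534.9, -28.4, 413.7]
ee_rot: [-0.0, 0.991, 0.131, 0.0]
force: [-0.3, -0.6, -1.3]
grip_width: 0.995
```

>>> {"api": "drive_tool", "payload": {"rows": [[[0.2,0.5,0.05,0,0,0],[0.2,0.55,0.1,0,0,0],[0.2,0.55,0.1,0,0,0]]]}}

```text
time_s: 2.4
eef_pos: [554.7, 24.5, 423.8]
ee_rot: [-0.0, 0.991, 0.13, 0.0]
force: [0.5, 0.2, 0.0]
grip_width: 1.0
```

```bash
python3 - <<'E'
from h import *
s=ctrl.sense(); c=viewer.calibration("wrist"); im=viewer.capture("wrist"); cv2.imwrite("pics/w1.png",im[:,:,::-1])
np.savez("pics/w1.npz",**c); print(s["eef_pos"],s["dq"].round(3)); print(c["extrinsics"][:3,3])
E
```

```text
[554.74379769  24.5238022  423.80038873] [-0.01  -0.002  0.013 -0.    -0.005  0.003]
[634.4733015   45.25701769 392.68801879]
```

View pics/w1.png

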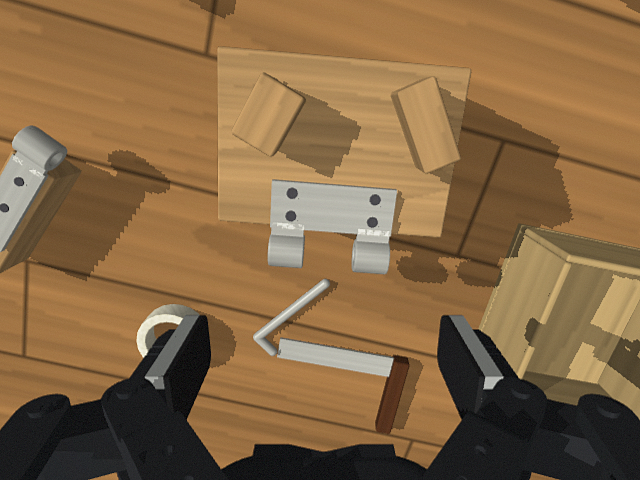

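```bash
python3 - <<'E'
from h import *
im=cv2.imread("pics/w1.png"); 
crop(im,210,40,480,240,2.9,"pics/w1a.png"); crop(im,250,165,410,285,5,"pics/w1b.png")
E
```

```text
(no output)
```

View pics/w1a.png

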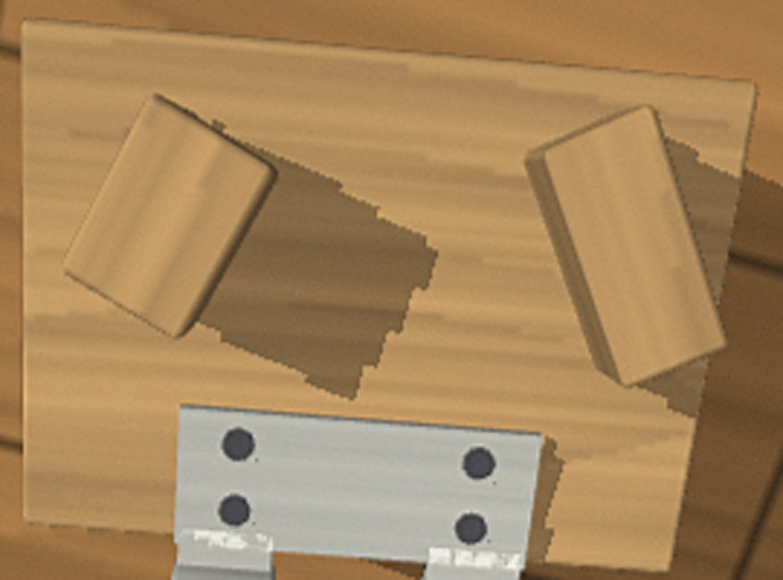

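View pics/w1b.png

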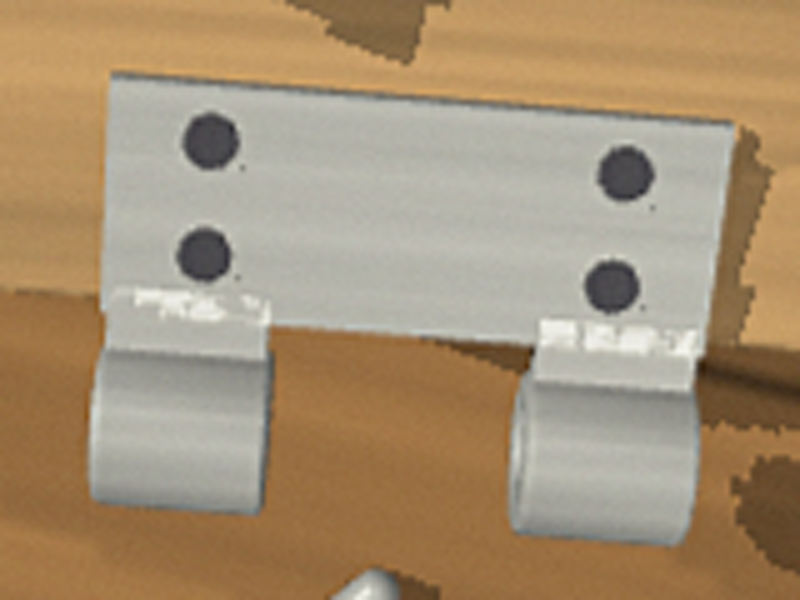

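```bash
cat > m1.py <<'E'
from h import *
c=dict(np.load("pics/w1.npz"))
def A(p): return (210+p[0]/2.9-0.3,40+p[1]/2.9-0.3)
def B(p): return (250+p[0]/5-0.4,165+p[1]/5-0.4)
def quad(name,pts,z):
    P=np.array([onz(c,q,z) for q in pts]); print(name,P[:,:2].round(1).tolist(),"cen",P.mean(0).round(1))
    e=np.roll(P,-1,0)-P; print("  len",np.linalg.norm(e,axis=1).round(1),"ang",np.arctan2(e[:,1],e[:,0]).round(3)); return P
if __name__=="__main__":
    quad("wood FL BL BR FR",[A((22,522)),A((22,22)),A((755,85)),A((668,570))],105)
    quad("leaf",[B((103,305)),B((111,73)),B((734,123)),B((707,354))],110)
    quad("A",[A(p) for p in [(155,95),(274,171),(180,337),(65,270)]],137)
    quad("B",[A(p) for p in [(545,158),(650,108),(724,345),(628,385)]],135)
    # knuckle gap inner edges, silhouettes at axis height-ish top z=120.5
    for n,p in [("k1 in",(265,430)),("k2 in",(517,450)),("k1 out",(93,425)),("k2 out",(695,470))]: print(n,onz(c,B(p),112).round(1))
E
python3 m1.py
```

```text
wood FL BL BR FR [[533.8, 101.1], [649.8, 121.8], [680.3, -42.8], [564.8, -64.4]] cen [607.2  28.9 105. ]
  len [117.7 167.4 117.5 168.4] ang [ 0.177 -1.388 -2.957  1.755]
leaf [[541.3, 61.6], [575.2, 68.0], [591.3, -19.9], [557.1, -27.0]] cen [566.2  20.7 110. ]
  len [34.6 89.3 34.9 90. ] ang [ 0.186 -1.39  -2.937  1.748]
A [[641.7, 84.7], [633.8, 57.6], [595.3, 69.1], [602.8, 95.9]] cen [618.4  76.8 137. ]
  len [28.2 40.1 27.9 40.5] ang [-1.856  2.852  1.3   -0.281]
B [[650.9, 3.6], [665.8, -14.3], [624.3, -46.7], [610.5, -29.3]] cen [637.9 -21.7 135. ]
  len [23.2 52.6 22.2 52. ] ang [-0.877 -2.479  2.24   0.683]
k1 in [529.1  33.8 112. ]
k2 in [535.8  -3.6 112. ]
k1 out [523.2  58.8 112. ]
k2 out [539.7 -30.5 112. ]
```

>>> {"api": "drive_tool", "payload": {"rows": [[[0.3,0.26,-0.3,0,0,-0.1],[0.637,0.523,-0.6,0,0,-0.22],[0.637,0.523,-0.95,0,0,-0.349],[0.637,0.523,-0.95,0,0,-0.349],[0.637,0.523,-0.95,0,0,-0.349]]], "fingers": 0.45}}

```text
time_s: 3.08
eef_pos: [618.4, 75.4, 330.4]
ee_rot: [-0.0, 0.99, -0.142, 0.001]
force: [0.3, -0.3, 1.8]
grip_width: 0.728
```

```bash
python3 - <<'E'
from h import *
s=ctrl.sense(); c=viewer.calibration("wrist"); im=viewer.capture("wrist"); cv2.imwrite("pics/w2.png",im[:,:,::-1])
np.savez("pics/w2.npz",**c); print(s["eef_pos"],R.from_quat(s["ee_rot"],scalar_first=True).as_matrix()[:,0])
E
```

```text
[618.43631037  75.44494524 330.42636922] [ 0.95948758 -0.28174418  0.00194995]
```

View pics/w2.png

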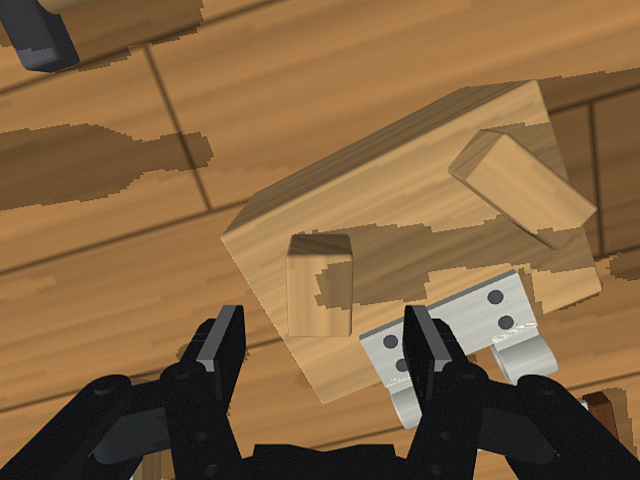

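>>> {"api": "drive_tool", "payload": {"rows": [[[0,0.01,-0.25,0,0,0],[0,0.01,-0.45,0,0,0],[0,0.01,-0.47,0,0,0],[0,0.01,-0.47,0,0,0]]]}}

```text
time_s: 3.62
eef_pos: [618.6, 76.4, 285.4]
ee_rot: [-0.0, 0.99, -0.142, 0.003]
force: [-0.4, 0.4, -0.6]
grip_width: 0.724
```

>>> {"api": "drive_tool", "payload": {"rows": [[[0,0,0,0,0,0],[0,0,0,0,0,0],[0,0,0,0,0,0],[0,0,0,0,0,0],[0,0,0,0,0,0]]], "fingers": -1, "force": 30}}

```text
time_s: 4.25
eef_pos: [618.8, 76.4, 286.6]
ee_rot: [-0.0, 0.99, -0.142, 0.004]
force: [-0.4, 0.0, 6.0]
grip_width: 0.347
```

>>> {"api": "drive_tool", "payload": {"rows": [[[0,0,0.4,0,0,0],[-0.1,-0.3,0.9,0,0,0],[-0.2,-0.7,0.9,0,0,0.1],[-0.3,-1.0,0.9,0,0,0.22]]]}}

```text
time_s: 4.75
eef_pos: [588.3, -24.9, 377.1]
ee_rot: [-0.001, 0.999, 0.033, 0.004]
force: [0.5, 0.1, -1.3]
grip_width: 0.347
```

>>> {"api": "drive_tool", "payload": {"rows": [[[-0.15,-0.5,0,0,0,0],[-0.3,-1,0,0,0,0.0],[-0.3,-1,0,0,0,0.0]]]}}

```text
time_s: 5.12
eef_pos: [557.5, -127.7, 377.1]
ee_rot: [-0.001, 1.0, 0.031, 0.004]
force: [0.1, 0.5, 0.2]
grip_width: 0.344
```

>>> {"api": "drive_tool", "payload": {"rows": [[[-0.15,-0.5,0,0,0,0],[-0.3,-1,0,0,0,0.0],[-0.3,-1,0,0,0,0.0]]]}}

```text
time_s: 5.5
eef_pos: [526.9, -229.7, 376.9]
ee_rot: [-0.001, 1.0, 0.029, 0.004]
force: [-0.5, 1.1, 0.4]
grip_width: 0.344
```

```bash
python3 - <<'E'
from h import *
s=ctrl.sense(); c=viewer.calibration("wrist"); im=viewer.capture("wrist"); cv2.imwrite("pics/w3.png",im[:,:,::-1])
np.savez("pics/w3.npz",**c); print(s["eef_pos"],s["grip_width"],R.from_quat(s["ee_rot"],scalar_first=True).as_matrix()[:,0])
E
```

```text
[ 526.92705776 -229.68977328  376.86861131] 0.3442375078380053 [0.99829939 0.05785202 0.00717432]
```

View pics/w3.png

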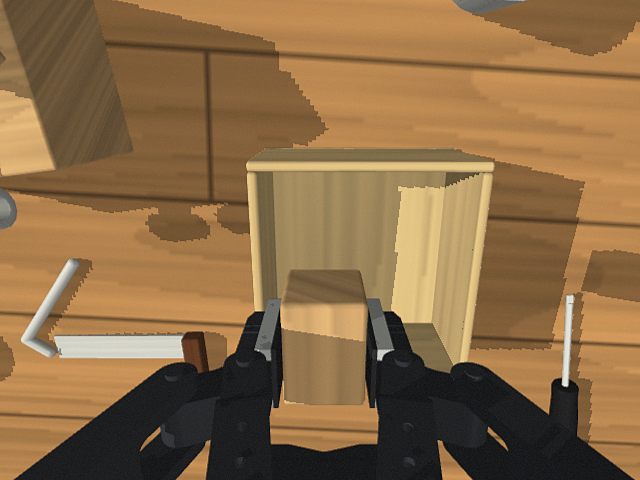

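```bash
python3 - <<'E'
from h import *
c=dict(np.load("pics/w3.npz"))
for p in [(247,164),(495,164)]: print(onz(c,p,90).round(1))
E
```

```text
[ 571.7 -178.2   90. ]
[ 580.9 -335.7   90. ]
```

>>> {"api": "drive_tool", "payload": {"rows": [[[-0.15,-0.3,-0.2,0,0,0],[-0.15,-0.3,-0.7,0,0,0],[-0.15,-0.3,-0.9,0,0,0],[-0.15,-0.3,-0.9,0,0,0]]]}}

```text
time_s: 6.05
eef_pos: [512.9, -256.6, 285.8]
ee_rot: [-0.002, 1.0, 0.031, 0.003]
force: [0.2, -0.6, -0.0]
grip_width: 0.344
```

>>> {"api": "drive_tool", "payload": {"rows": [[[0,0,-0.4,0,0,0],[0,0,-0.68,0,0,0],[0,0,-0.68,0,0,0]]]}}

```text
time_s: 6.42
eef_pos: [513.3, -255.8, 217.6]
ee_rot: [-0.003, 1.0, 0.031, 0.002]
force: [0.4, 0.0, 0.0]
grip_width: 0.344
```

>>> {"api": "drive_tool", "payload": {"rows": [[[0,0,0,0,0,0],[0,0,0,0,0,0],[0,0,0,0,0,0]]], "fingers": 0.2}}

```text
time_s: 6.8
eef_pos: [513.4, -255.8, 218.5]
ee_rot: [-0.002, 1.0, 0.031, 0.003]
force: [-0.1, 0.2, -0.2]
grip_width: 0.599
```

>>> {"api": "drive_tool", "payload": {"rows": [[[0,0,0.4,0,0,0],[0,0,0.9,0,0,0],[0.1,0.2,1,0,0,0]]]}}

```text
time_s: 7.18
eef_pos: [523.5, -236.6, 322.5]
ee_rot: [0.0, 1.0, 0.03, 0.005]
force: [-0.2, 0.7, -0.3]
grip_width: 0.599
```

```bash
python3 - <<'E'
from h import *
s=ctrl.sense(); im=viewer.capture("wrist"); cv2.imwrite("pics/w4.png",im[:,:,::-1])
print(s["eef_pos"],s["grip_width"],R.from_quat(s["ee_rot"],scalar_first=True).as_matrix()[:,0])
E
```

```text
[ 523.49679751 -236.59160783  322.47861076] 0.5989823613448472 [0.99810507 0.06066801 0.01027884]
```

View pics/w4.png

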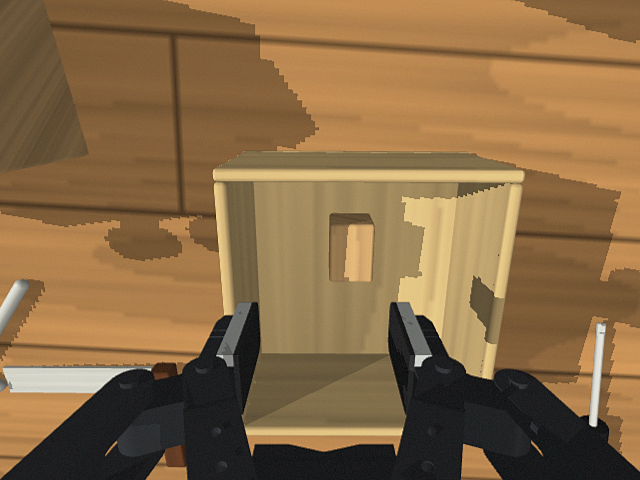

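>>> {"api": "drive_tool", "payload": {"rows": [[[0.25,0.5,0.15,0,0,0.1],[0.45,0.95,0.2,0,0,0.2],[0.45,0.95,0.2,0,0,0.3]]], "fingers": 0.3}}

```text
time_s: 7.6
eef_pos: [570.3, -136.2, 342.6]
ee_rot: [-0.002, 0.963, 0.268, 0.005]
force: [-0.1, -0.8, 0.6]
grip_width: 0.65
```

>>> {"api": "drive_tool", "payload": {"rows": [[[0.25,0.5,0,0,0,0.089],[0.45,0.95,0,0,0,0.09],[0.45,0.95,0,0,0,0.09]]]}}

```text
time_s: 7.98
eef_pos: [615.8, -38.5, 342.3]
ee_rot: [-0.002, 0.941, 0.338, 0.005]
force: [-1.1, -0.9, -0.3]
grip_width: 0.648
```

```bash
python3 - <<'E'
from h import *
s=ctrl.sense(); M=R.from_quat(s["ee_rot"],scalar_first=True).as_matrix(); print(s["eef_pos"],np.arctan2(M[1,0],M[0,0]),M[:,2])
print("shift",np.array([637.9,-21.7,283])-s["eef_pos"], (0.672-np.arctan2(M[1,0],M[0,0]))/np.pi*2)
E
```

```text
[615.83346612 -38.50993996 342.33245895] 0.6888787098612734 [ 0.00769822  0.00787679 -0.99993934]
shift [ 22.06653388  16.80993996 -59.33245895] -0.010745320429742309
```

>>> {"api": "drive_tool", "payload": {"rows": [[[0.22,0.17,0,-0.005,0.005,-0.011],[0.22,0.17,-0.2,-0.005,0.005,-0.011],[0.22,0.17,-0.5,-0.005,0.005,-0.011],[0.22,0.17,-0.57,-0.005,0.005,-0.011],[0.22,0.17,-0.57,-0.005,0.005,-0.011]]]}}

```text
time_s: 8.6
eef_pos: [637.8, -22.1, 285.7]
ee_rot: [0.0, 0.944, 0.329, -0.0]
force: [-0.0, 0.3, -0.5]
grip_width: 0.65
```

```bash
python3 - <<'E'
from h import *
s=ctrl.sense(); im=viewer.capture("wrist"); cv2.imwrite("pics/w5.png",im[:,:,::-1])
print(s["eef_pos"],s["grip_width"],s["force"])
E
```

```text
[637.83726008 -22.09996799 285.73551359] 0.6497056977713788 [-0.00880567  0.28570191 -0.47656881]
```

View pics/w5.png

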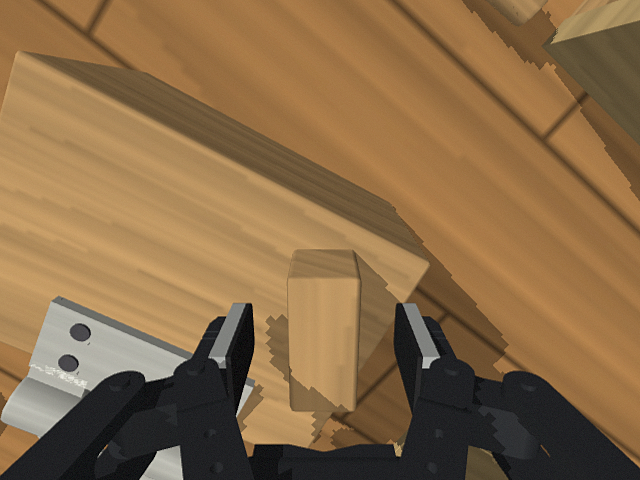

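>>> {"api": "drive_tool", "payload": {"rows": [[[0,0,0,0,0,0],[0,0,0,0,0,0],[0,0,0,0,0,0],[0,0,0,0,0,0],[0,0,0,0,0,0]]], "fingers": -1, "force": 30}}

```text
time_s: 9.28
eef_pos: [638.1, -22.1, 287.6]
ee_rot: [0.001, 0.944, 0.329, 0.001]
force: [-0.7, -0.3, 5.9]
grip_width: 0.29
```

>>> {"api": "drive_tool", "payload": {"rows": [[[0,0,0.4,0,0,0],[-0.1,-0.3,0.8,0,0,-0.1],[-0.3,-0.7,0.8,0,0,-0.2],[-0.45,-1.0,0.8,0,0,-0.3]]]}}

```text
time_s: 9.78
eef_pos: [592.3, -123.3, 368.0]
ee_rot: [0.001, 0.995, 0.097, 0.001]
force: [0.3, 1.3, -0.2]
grip_width: 0.285
```

>>> {"api": "drive_tool", "payload": {"rows": [[[-0.2,-0.5,0,0,0,-0.08],[-0.5,-1,0,0,0,-0.08],[-0.6,-1,0,0,0,-0.08]]]}}

```text
time_s: 10.15
eef_pos: [530.8, -226.0, 367.8]
ee_rot: [0.002, 0.999, 0.032, 0.001]
force: [-1.2, 0.4, -0.8]
grip_width: 0.285
```

```bash
python3 - <<'E'
from h import *
s=ctrl.sense(); im=viewer.capture("wrist"); cv2.imwrite("pics/w6.png",im[:,:,::-1])
print(s["eef_pos"],s["grip_width"],s["force"]); print(np.array([468,-262,220])-s["eef_pos"])
E
```

```text
[ 530.8227832  -226.00931061  367.80878669] 0.2848878049909474 [-1.21834322  0.42480006 -0.82926844]
[ -62.8227832   -35.99068939 -147.80878669]
```

View pics/w6.png

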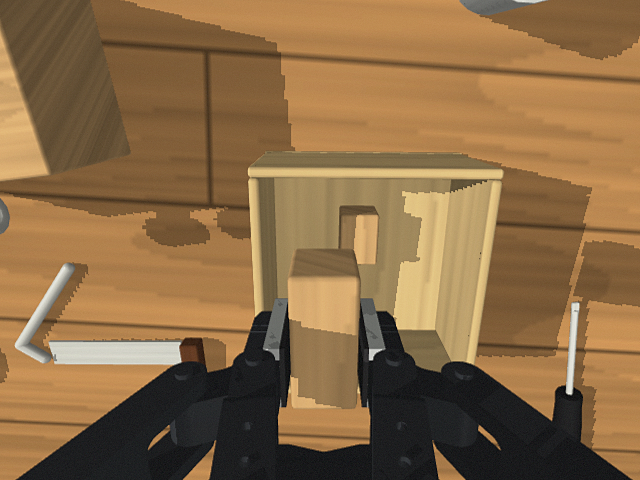

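>>> {"api": "drive_tool", "payload": {"rows": [[[-0.5,-0.36,-0.1,0,0,0],[-0.68,-0.36,-0.5,0,0,0],[-0.68,-0.36,-0.9,0,0,0],[-0.68,-0.36,-0.9,0,0,0]]]}}

```text
time_s: 10.7
eef_pos: [462.8, -259.3, 276.1]
ee_rot: [-0.001, 0.999, 0.034, -0.001]
force: [0.6, 0.3, 0.8]
grip_width: 0.287
```

>>> {"api": "drive_tool", "payload": {"rows": [[[0,0,-0.4,0,0,0],[0,0,-0.6,0,0,0],[0,0,-0.6,0,0,0]]]}}

```text
time_s: 11.08
eef_pos: [463.6, -258.9, 216.7]
ee_rot: [-0.001, 0.999, 0.034, -0.001]
force: [0.7, 0.0, -0.9]
grip_width: 0.291
```

>>> {"api": "drive_tool", "payload": {"rows": [[[0,0,0,0,0,0],[0,0,0,0,0,0],[0,0,0,0,0,0]]], "fingers": 0.2}}

```text
time_s: 11.45
eef_pos: [463.8, -258.9, 217.5]
ee_rot: [-0.0, 0.999, 0.034, -0.001]
force: [0.4, -0.5, -0.2]
grip_width: 0.597
```

>>> {"api": "drive_tool", "payload": {"rows": [[[0,0,0.4,0,0,0],[0,0,0.9,0,0,0],[0.1,0.2,1,0,0,0]]]}}

```text
time_s: 11.82
eef_pos: [473.9, -239.6, 321.1]
ee_rot: [0.002, 0.999, 0.033, 0.002]
force: [0.0, 0.1, -1.2]
grip_width: 0.598
```

```bash
python3 - <<'E'
from h import *
s=ctrl.sense(); im=viewer.capture("wrist"); cv2.imwrite("pics/w7.png",im[:,:,::-1])
print(s["eef_pos"],s["grip_width"],s["force"])
E
```

```text
[ 473.85262768 -239.59913299  321.05412719] 0.5977901700042489 [ 0.0498103   0.07171367 -1.18478199]
```

View pics/w7.png

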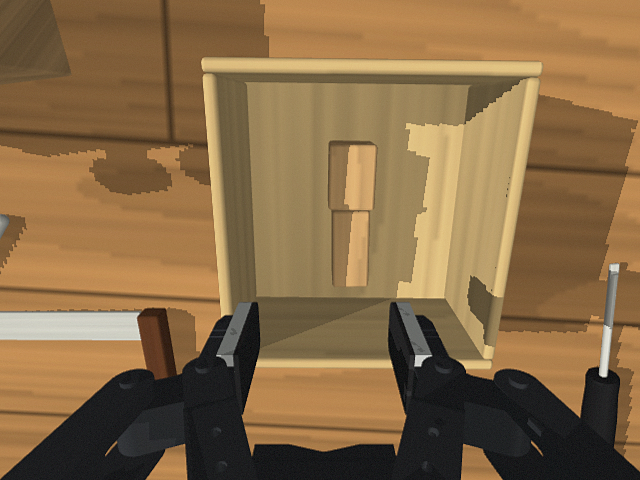

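>>> {"api": "drive_tool", "payload": {"rows": [[[0,0.4,0.3,0,0,-0.1],[0,0.8,0.6,0,0,-0.2],[0,1.0,0.8,0,0,-0.3]]], "fingers": 1}}

```text
time_s: 12.25
eef_pos: [474.5, -135.6, 402.1]
ee_rot: [0.002, 0.979, -0.202, 0.002]
force: [0.3, -0.5, -0.1]
grip_width: 0.997
```

>>> {"api": "drive_tool", "payload": {"rows": [[[0,0.5,0,0,0,0],[0,1.0,0,0,0,0],[0,1.0,0,0,0,0]]]}}

```text
time_s: 12.62
eef_pos: [474.2, -33.3, 402.3]
ee_rot: [0.001, 0.98, -0.2, 0.002]
force: [0.4, -1.2, 0.4]
grip_width: 1.0
```

>>> {"api": "drive_tool", "payload": {"rows": [[[0,0.5,0,0,0,0],[0,1.0,0,0,0,0],[0,1.0,0,0,0,0]]]}}

```text
time_s: 13.0
eef_pos: [474.1, 68.2, 402.2]
ee_rot: [0.001, 0.98, -0.198, 0.002]
force: [-0.0, -0.3, -0.5]
grip_width: 0.999
```

>>> {"api": "drive_tool", "payload": {"rows": [[[0,0.5,0,0,0,0],[0,1.0,0,0,0,0],[0,1.0,0,0,0,0]]]}}

```text
time_s: 13.38
eef_pos: [474.3, 169.0, 401.9]
ee_rot: [0.002, 0.98, -0.197, 0.002]
force: [1.2, -0.3, 0.1]
grip_width: 0.999
```

>>> {"api": "drive_tool", "payload": {"rows": [[[0,0.5,0,0,0,0],[0,1.0,0,0,0,0],[0,1.0,0,0,0,0],[0,1.0,0,0,0,0]]]}}

```text
time_s: 13.88
eef_pos: [475.0, 267.3, 401.7]
ee_rot: [0.002, 0.98, -0.198, 0.002]
force: [-0.0, -0.6, 0.3]
grip_width: 1.003
```

```bash
python3 - <<'E'
from h import *
s=ctrl.sense(); c=viewer.calibration("wrist"); im=viewer.capture("wrist"); cv2.imwrite("pics/w8.png",im[:,:,::-1])
np.savez("pics/w8.npz",**c);print(s["eef_pos"],s["grip_width"],s["dq"].round(3))
E
```

```text
[475.01409588 267.31784455 401.69213071] 1.0027123402728029 [-0.011 -0.01   0.006  0.003  0.     0.005]
```

View pics/w8.png

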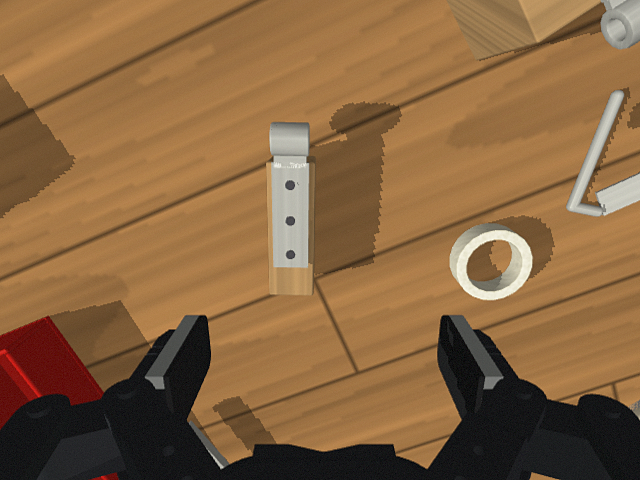

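```bash
python3 - <<'E'
from h import *
im=cv2.imread("pics/w8.png"); crop(im,250,110,350,310,3,"pics/w8a.png")
E
```

```text
(no output)
```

View pics/w8a.png

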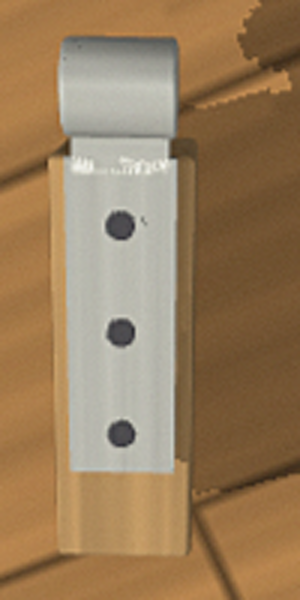

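```bash
python3 - <<'E'
from h import *
c=dict(np.load("pics/w8.npz"))
def A(p): return (250+p[0]/3-.33,110+p[1]/3-.33)
def quad(name,pts,z):
    P=np.array([onz(c,A(q),z) for q in pts]); print(name,P[:,:2].round(1).tolist(),"cen",P.mean(0).round(1))
    e=np.roll(P,-1,0)-P; print("  len",np.linalg.norm(e,axis=1).round(1),"ang",np.arctan2(e[:,1],e[:,0]).round(3)); return P
W=quad("wood",[(60,552),(50,157),(195,157),(190,552)],45)
L=quad("leaf",[(71,471),(66,158),(172,158),(174,472)],50)
s=[onz(c,A(p),50)[:2].round(1) for p in [(120,226),(120,332),(121,433)]];print(s, np.arctan2(*(s[0]-s[2])[::-1]))
s=ctrl.sense(); M=R.from_quat(s["ee_rot"],scalar_first=True).as_matrix(); print(s["eef_pos"],np.arctan2(M[1,0],M[0,0]),M[:,2])
E
```

```text
wood [[420.5, 341.7], [528.1, 294.0], [513.0, 258.0], [405.4, 305.7]] cen [466.7 299.8  45. ]
  len [117.7  39.1 117.7  39. ] ang [-0.417 -1.969  2.724  1.172]
leaf [[444.7, 326.1], [526.6, 289.3], [515.7, 263.3], [432.9, 298.7]] cen [480.  294.3  50. ]
  len [89.7 28.1 90.  29.8] ang [-0.423 -1.969  2.737  1.162]
[array([504.4, 283.6]), array([477.3, 295.8]), array([449.8, 307.9])] -0.4187340135310163
[474.97963088 267.19566171 401.7999672 ] -0.39863673109792025 [ 0.00232988 -0.0041748  -0.99998857]
```

>>> {"api": "drive_tool", "payload": {"rows": [[[-0.01,0.3,-0.4,0.003,0.001,-0.01],[-0.01,0.3,-0.9,0.003,0.001,-0.01],[-0.01,0.3,-1.0,0.003,0.001,-0.01],[-0.01,0.3,-1.0,0.003,0.001,-0.01]]], "fingers": 1}}

```text
time_s: 14.42
eef_pos: [474.7, 296.3, 302.8]
ee_rot: [-0.0, 0.978, -0.206, 0.001]
force: [0.9, -0.2, 0.5]
grip_width: 1.001
```

>>> {"api": "drive_tool", "payload": {"rows": [[[0,0,-0.3,0,0,0],[0,0,-0.5,0,0,0],[0,0,-0.5,0,0,0],[0,0,-0.5,0,0,0]]]}}

```text
time_s: 14.92
eef_pos: [475.2, 296.3, 254.9]
ee_rot: [-0.001, 0.978, -0.207, 0.002]
force: [0.2, -0.5, 0.5]
grip_width: 0.999
```

```bash
python3 - <<'E'
from h import *
s=ctrl.sense(); c=viewer.calibration("wrist"); im=viewer.capture("wrist"); cv2.imwrite("pics/w9.png",im[:,:,::-1])
np.savez("pics/w9.npz",**c)
M=R.from_quat(s["ee_rot"],scalar_first=True).as_matrix(); print(s["eef_pos"],np.arctan2(M[1,0],M[0,0]),M[:,2])
E
```

```text
[475.23228996 296.28509747 254.89428911] -0.4160016921610109 [ 0.00461984  0.0017331  -0.99998783]
```

View pics/w9.png

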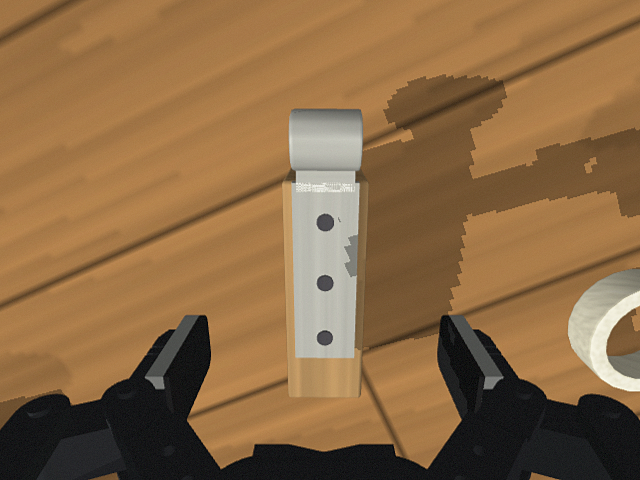

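>>> {"api": "drive_tool", "payload": {"rows": [[[-0.01,0.005,-0.3,-0.001,0.003,0],[-0.01,0.005,-0.55,-0.001,0.003,0],[-0.01,0.005,-0.68,-0.001,0.003,0],[-0.01,0.005,-0.69,-0.001,0.003,0],[-0.01,0.005,-0.69,-0.001,0.003,0]]]}}

```text
time_s: 15.6
eef_pos: [474.5, 297.0, 186.8]
ee_rot: [-0.001, 0.978, -0.206, 0.001]
force: [-0.5, 1.2, 0.4]
grip_width: 1.003
```

>>> {"api": "drive_tool", "payload": {"rows": [[[0,0,0,0,0,0],[0,0,0,0,0,0],[0,0,0,0,0,0],[0,0,0,0,0,0],[0,0,0,0,0,0],[0,0,0,0,0,0]]], "fingers": -1, "force": 40}}

```text
time_s: 16.35
eef_pos: [474.6, 296.9, 187.2]
ee_rot: [-0.001, 0.978, -0.206, 0.001]
force: [-1.1, -2.0, 6.1]
grip_width: 0.464
```

>>> {"api": "drive_tool", "payload": {"rows": [[[0,0,0,0,0,0],[0,0,0,0,0,0]]], "fingers": -1, "force": 100}}

```text
time_s: 16.6
eef_pos: [474.7, 297.0, 187.5]
ee_rot: [-0.001, 0.978, -0.206, 0.001]
force: [-1.2, 0.3, 5.8]
grip_width: 0.45
```

```bash
python3 - <<'E'
from h import *
s=ctrl.sense(); c=viewer.calibration("wrist"); im=viewer.capture("wrist"); cv2.imwrite("pics/w10.png",im[:,:,::-1])
np.savez("pics/w10.npz",**c)
M=R.from_quat(s["ee_rot"],scalar_first=True).as_matrix(); print(s["eef_pos"],np.arctan2(M[1,0],M[0,0]),M[:,2],s["force"],s["wrist_torque"])
E
```

```text
[474.65319577 296.98582567 187.47976257] -0.4157632142685633 [ 2.31227417e-03  9.17996699e-04 -9.99996905e-01] [-1.19562818  0.34035037  5.82840153] [-0.12856481  0.1355952  -0.05934393]
```

View pics/w10.png

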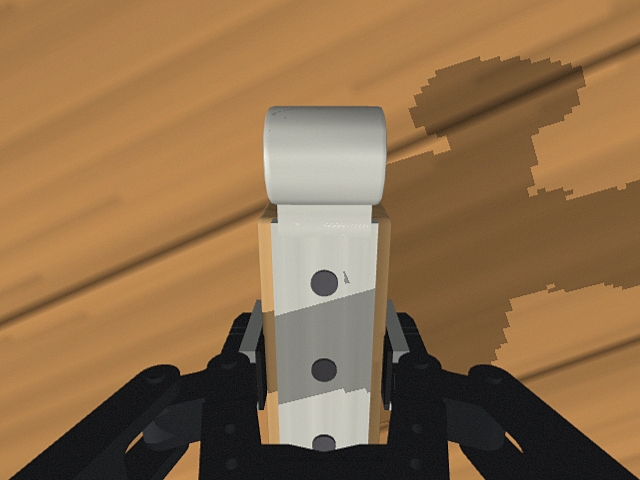

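```bash
python3 - <<'E'
from h import *
c=dict(np.load("pics/w10.npz")); c8=dict(np.load("pics/w8.npz"))
g=cv2.imread("pics/w10.png"); hsv=cv2.cvtColor(g,cv2.COLOR_BGR2HSV)
m=((hsv[...,1]<45)&(hsv[...,2]>60)).astype(np.uint8)
for v in (140,155,170,250,265,300):
    xs=np.where(m[v,230:410])[0]+230; print(v,xs.min(),xs.max())
s1,s2=[onz(c,p,50)[:2] for p in [(324.5,283),(324,370)]]; d=s1-s2; print(s1,s2,np.linalg.norm(d),np.arctan2(d[1],d[0]))
# prior: screws relative to mid (467,300) yaw -.416
u=np.array([np.cos(-.416),np.sin(-.416)])
for p in [(504.4,283.6),(477.3,295.8)]: print((np.array(p)-[466.7,300.1])@u)
for v,z in ((140,56),(155,58),(250,50),(300,50)):
    xs=np.where(m[v,230:410])[0]+230; print(onz(c,((xs.min()+xs.max())/2,v),z))
E
```

```text
140 263 386
155 263 386
170 264 385
250 272 376
265 273 375
300 257 391
[504.74124623 283.4405281 ] [477.1908564  295.73886698] 30.170732828715835 -0.4198514379347502
41.152397716682025
11.433605167899453
[542.48325651 266.82630383  56.        ]
[539.38465909 268.18905222  58.        ]
[514.20509628 279.43040171  50.        ]
[499.74011669 285.80366827  50.        ]
```

>>> {"api": "drive_tool", "payload": {"rows": [[[0,0,0.1,0,0,0],[0,0,0.3,0,0,0],[0,0,0.5,0,0,0],[0,0,0.75,0,0,0],[0,0,1.0,0,0,0],[0,0,1.0,0,0,0]]]}}

```text
time_s: 17.4
eef_pos: [474.7, 297.1, 288.7]
ee_rot: [-0.001, 0.978, -0.206, 0.002]
force: [0.3, -0.7, -5.3]
grip_width: 0.455
```

```bash
python3 - <<'E'
from h import *
s=ctrl.sense(); im=viewer.capture("wrist"); cv2.imwrite("pics/w11.png",im[:,:,::-1])
M=R.from_quat(s["ee_rot"],scalar_first=True).as_matrix(); print(s["eef_pos"],np.arctan2(M[1,0],M[0,0]),M[:,2],s["force"],s["wrist_torque"],s["grip_width"])
E
```

```text
[474.69565908 297.05216657 288.66139878] -0.41576214684601365 [ 0.00464377  0.00182757 -0.99998755] [ 0.29101747 -0.70369465 -5.3473607 ] [-0.0234176  -0.03345747  0.02821284] 0.4550178977859482
```

View pics/w11.png

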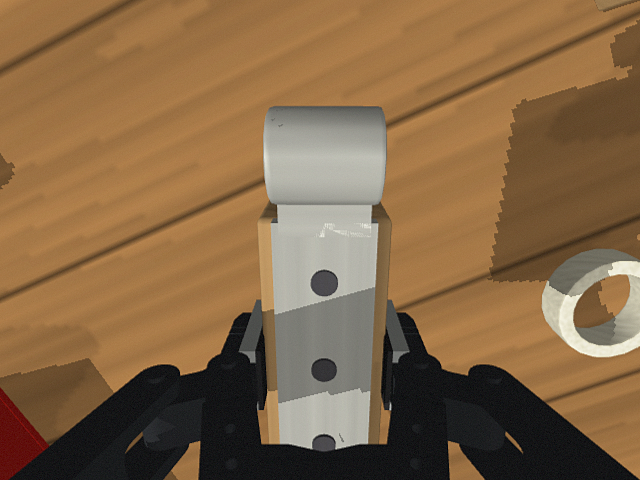

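>>> {"api": "drive_tool", "payload": {"rows": [[[0,-0.2,0.2,0,0,0.03],[0,-0.5,0.4,-0.001,0.003,0.07],[0,-0.8,0.4,-0.001,0.003,0.11],[0,-1.0,0.4,-0.001,0.003,0.13],[0,-1.0,0.4,-0.001,0.003,0.13]]]}}

```text
time_s: 18.08
eef_pos: [474.3, 196.0, 325.8]
ee_rot: [0.001, 0.994, -0.107, -0.003]
force: [0.7, 0.5, -4.7]
grip_width: 0.45
```

>>> {"api": "drive_tool", "payload": {"rows": [[[0,-0.3,0,0,0,0.04],[0,-0.6,0,0,0,0.08],[-0.1,-0.8,0,0,0,0.11],[-0.1,-1.0,0,0,0,0.13],[-0.1,-1.0,0,0,0,0.13]]]}}

```text
time_s: 18.7
eef_pos: [464.3, 95.8, 325.1]
ee_rot: [0.001, 1.0, -0.006, -0.003]
force: [-0.2, 0.5, -5.6]
grip_width: 0.452
```

>>> {"api": "drive_tool", "payload": {"rows": [[[0,-0.3,0,0,0,0.04],[0,-0.6,0,0,0,0.08],[0,-0.8,0,0,0,0.11],[0,-0.95,0,0,0,0.12],[0,-0.95,0,0,0,0.12],[0,-0.95,0,0,0,0.12]]]}}

```text
time_s: 19.45
eef_pos: [464.4, 1.7, 324.8]
ee_rot: [0.001, 0.996, 0.089, -0.003]
force: [0.1, 0.4, -4.8]
grip_width: 0.451
```

```bash
python3 - <<'E'
from h import *
s=ctrl.sense(); c=viewer.calibration("wrist"); im=viewer.capture("wrist"); cv2.imwrite("pics/w12.png",im[:,:,::-1]); np.savez("pics/w12.npz",**c)
M=R.from_quat(s["ee_rot"],scalar_first=True).as_matrix(); print(s["eef_pos"],np.arctan2(M[1,0],M[0,0]),M[:,2],s["force"],s["grip_width"])
E
```

```text
[464.39019762   1.68919938 324.77700606] 0.17753840208008453 [-0.00638249 -0.00270014 -0.99997599] [ 0.14717384  0.4032818  -4.79235759] 0.4510645276497979
```

View pics/w12.png

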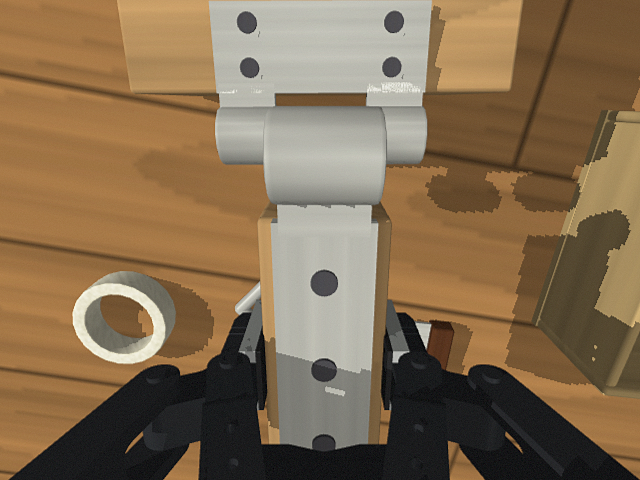

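```bash
python3 - <<'E'
from h import *
c=dict(np.load("pics/w12.npz")); c1=dict(np.load("pics/w1.npz"))
def pose(c,S):  # bl,br,fl,fr
    P=[onz(c,p,110)[:2] for p in S]; y=(P[0]-P[1])+(P[2]-P[3]); y/=np.linalg.norm(y); return np.mean(P,0), np.arctan2(-y[0],y[1]),P
B=lambda p:(250+p[0]/5-.4,165+p[1]/5-.4)
m1,a1,P1=pose(c1,[B((211,141)),B((626,173)),B((204,254)),B((612,286))]); 
x=np.array([np.cos(a1),np.sin(a1)]); print("w1",m1,a1, np.linalg.norm(P1[0]-P1[1]),np.linalg.norm(P1[0]-P1[2]))
fl=[onz(c1,B(p),110)[:2] for p in [(275,325),(535,343)]]; print("front edge dist",[(m1-p)@x for p in fl])
m,a,P=pose(c,[(246.8,21.8),(394,21.5),(249.4,67.2),(391.6,67)]); x=np.array([np.cos(a),np.sin(a)]);y=np.array([-x[1],x[0]])
print("w12",m,a,np.linalg.norm(P[0]-P[1]),np.linalg.norm(P[0]-P[2]))
for p in [(160,93),(490,93.5)]: print("wood edge",(m-onz(c,p,105)[:2])@x)
k=(np.array(onz(c,(217,135),112)[:2])+onz(c,(426,135),112)[:2])/2; print("kn mid y",(k-m)@y)
im=cv2.imread("pics/w12.png"); crop(im,200,0,450,220,3,"pics/w12a.png")
E
```

```text
w1 [566.48738385  20.8965834 ] 0.1823294239797407 60.05341730994257 16.896751913617702
front edge dist [np.float64(18.499548691909492), np.float64(18.213425964784555)]
w12 [566.54982269  20.72961195] 0.17964732942108638 60.120161843515355 17.09899212769056
wood edge 18.654151284440914
wood edge 19.094520548946075
kn mid y -0.32846048624311547
```

View pics/w12a.png

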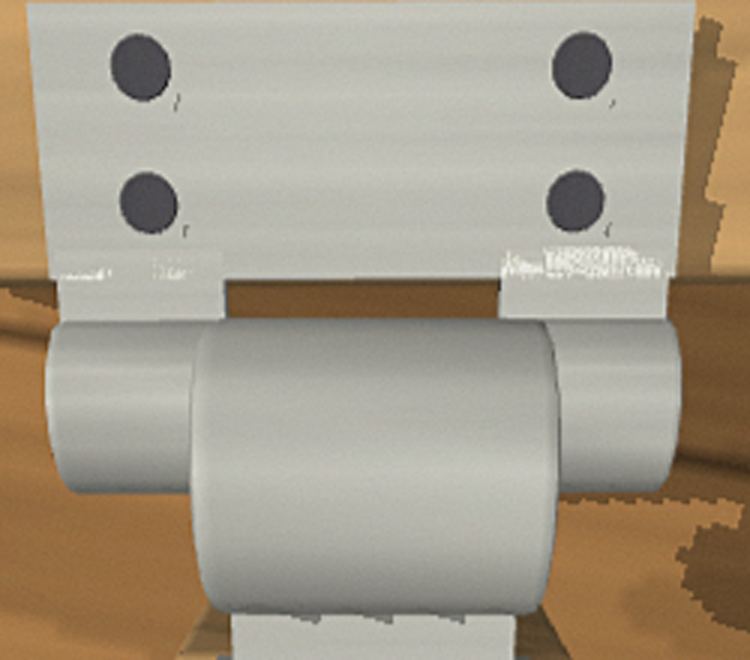

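>>> {"api": "drive_tool", "payload": {"rows": [[[-0.02,0.0,-0.1,0.002,-0.005,0.003],[-0.02,0.0,-0.25,0.002,-0.005,0.003],[-0.02,0.0,-0.25,0.002,-0.005,0.003],[-0.02,0.0,-0.25,0.002,-0.005,0.003]]]}}

```text
time_s: 20.0
eef_pos: [462.4, 1.8, 300.1]
ee_rot: [-0.0, 0.996, 0.091, 0.001]
force: [-0.7, 0.5, -5.4]
grip_width: 0.449
```

```bash
cat > st.py <<'E'
from h import *
import sys
n=sys.argv[1]
s=ctrl.sense(); c=viewer.calibration("wrist"); im=viewer.capture("wrist"); cv2.imwrite(f"pics/{n}.png",im[:,:,::-1]); np.savez(f"pics/{n}.npz",**c)
M=R.from_quat(s["ee_rot"],scalar_first=True).as_matrix(); a=np.arctan2(M[1,0],M[0,0]); print(s["time_s"],s["eef_pos"],a,M[:,2],s["force"],s["grip_width"])
x=np.array([np.cos(a-.002),np.sin(a-.002)]);y=np.array([-x[1],x[0]])
b=s["eef_pos"][:2]+69.8*np.array([np.cos(a),np.sin(a)])-0.3*y
j=np.array([531.2,14.35]); e=b-j; xj=np.array([np.cos(.182),np.sin(.182)]); yj=np.array([-xj[1],xj[0]])
tiltx=M[:2,2]@np.array([np.cos(a),np.sin(a)])
print("err jamb frame x,y",e@xj,e@yj,"z",s["eef_pos"][2]-187.48+47.5-107.5, "dyaw",a-.182-.002,"tiltx",tiltx)
E
python3 st.py w13
```

```text
20.0 [462.44991558   1.8146061  300.05775145] 0.1827993223281691 [ 2.04280256e-03  3.06481060e-04 -9.99997867e-01] [-0.6580206   0.52380306 -5.42831148] 0.4489622259764798
err jamb frame x,y -0.0838350280450053 -0.12900998719258705 z 52.577751454147716 dyaw -0.0012006776718309058 tiltx 0.002064479799053554
```

View pics/w13.png

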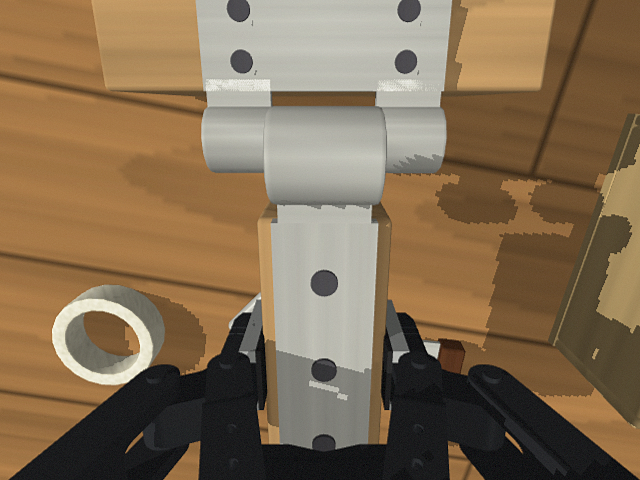

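>>> {"api": "drive_tool", "payload": {"rows": [[[0,0,-0.1,0,0,0],[0,0,-0.2,0,0,0],[0,0,-0.25,0,0,0],[0,0,-0.25,0,0,0]]]}}

```text
time_s: 20.55
eef_pos: [462.5, 1.8, 274.8]
ee_rot: [-0.0, 0.996, 0.091, 0.001]
force: [0.4, 0.3, -6.4]
grip_width: 0.451
```

```bash
python3 st.py w14; python3 -c "
from h import *
im=cv2.imread('pics/w14.png'); crop(im,180,60,460,230,2.8,'pics/w14a.png')"
```

```text
20.55 [462.45539279   1.7722563  274.79933506] 0.18269083288894394 [ 1.60531290e-03  4.06956510e-04 -9.99998629e-01] [ 0.40569065  0.30426462 -6.35135586] 0.45116905449449457
err jamb frame x,y -0.0861403720693442 -0.17922420227125246 z 27.319335055600476 dyaw -0.0013091671110560515 tiltx 0.0016525322602596213
```

View pics/w14a.png

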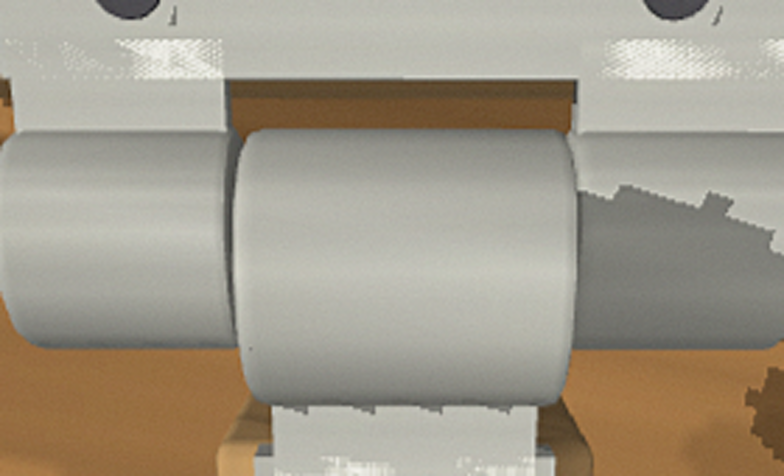

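>>> {"api": "drive_tool", "payload": {"rows": [[[0,0.005,-0.06,0,0,0],[0,0.005,-0.12,0,0,0],[0,0.005,-0.18,0,0,0],[0,0.005,-0.24,0,0,0],[0,0.005,-0.272,0,0,0],[0,0.005,-0.272,0,0,0]]]}}

```text
time_s: 21.35
eef_pos: [462.5, 2.3, 247.7]
ee_rot: [-0.0, 0.996, 0.091, 0.001]
force: [0.3, -0.0, -4.9]
grip_width: 0.452
```

```bash
python3 st.py w15; python3 -c "
from h import *
im=cv2.imread('pics/w15.png'); crop(im,160,60,480,230,2.4,'pics/w15a.png')
s=viewer.capture('side')[:,:,::-1]; cv2.imwrite('pics/side2.png',s); crop(s,270,190,470,310,4,'pics/side2a.png')"
```

```text
21.35 [462.51987921   2.26859415 247.7423995 ] 0.1827528156081267 [ 1.88424143e-03  3.38129619e-04 -9.99998168e-01] [ 0.25564369 -0.01462081 -4.86075006] 0.45203756426107405
err jamb frame x,y 0.06713205778283829 0.30157049364725264 z 0.2623994962535505 dyaw -0.0012471843918732944 tiltx 0.001914314146213161
```

View pics/w15a.png

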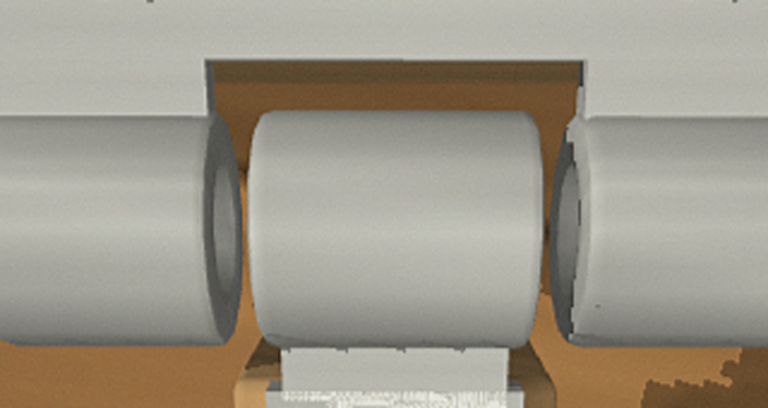

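View pics/side2a.png

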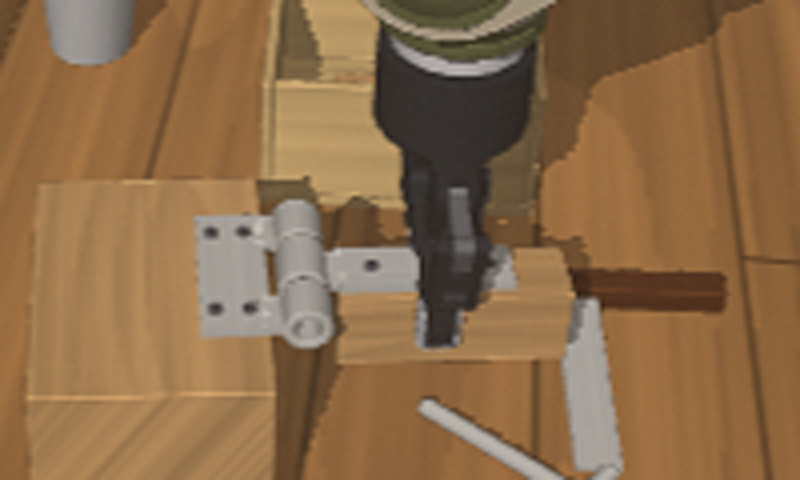

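```bash
python3 - <<'E'
from h import *
im=cv2.imread('pics/w15.png'); crop(im,220,75,420,225,4,'pics/w15b.png')
g=im.astype(float)
for u in (170,200,230,238,280,290,310,325,340,360,370,408,430,460,490):
    col=im[85:225,u].astype(int)
    print(u,"top",col[14:28].tolist()[::1] if u in(200,325) else "",)
hsv=cv2.cvtColor(im,cv2.COLOR_BGR2HSV)
m=(hsv[...,1]<60)
for u in (150,170,200,230,238,272,276,325,372,376,408,430,460,490):
    v=np.where(m[150:230,u])[0]; vt=np.where(m[85:150,u])[0]
    r=np.where(~m[150:235,u])[0]; q=np.where(~m[70:150,u])[0]
    print(u,"bottom first nonsteel",(r.min()+150) if len(r) else None,"top last nonsteel",(q.max()+70) if len(q) else None)
E
```

```text
170 top 
200 top [[172, 181, 182], [175, 184, 183], [174, 182, 183], [171, 181, 182], [172, 179, 182], [173, 186, 184], [175, 187, 186], [176, 187, 186], [184, 193, 194], [134, 142, 140], [118, 123, 123], [123, 132, 132], [132, 139, 138], [133, 143, 140]]
230 top 
238 top 
280 top 
290 top 
310 top 
325 top [[44, 76, 108], [51, 81, 112], [46, 78, 108], [49, 81, 112], [51, 81, 113], [44, 81, 112], [52, 82, 108], [101, 108, 112], [113, 118, 119], [120, 127, 126], [124, 133, 133], [129, 136, 136], [134, 140, 138], [138, 143, 144]]
340 top 
360 top 
370 top 
408 top 
430 top 
460 top 
490 top 
150 bottom first nonsteel 192 top last nonsteel 109
170 bottom first nonsteel 204 top last nonsteel None
200 bottom first nonsteel 204 top last nonsteel None
230 bottom first nonsteel 204 top last nonsteel None
238 bottom first nonsteel 204 top last nonsteel None
272 bottom first nonsteel 203 top last nonsteel 106
276 bottom first nonsteel 205 top last nonsteel 105
325 bottom first nonsteel None top last nonsteel 105
372 bottom first nonsteel 205 top last nonsteel 105
376 bottom first nonsteel 205 top last nonsteel 105
408 bottom first nonsteel 204 top last nonsteel None
430 bottom first nonsteel 204 top last nonsteel None
460 bottom first nonsteel 204 top last nonsteel None
490 bottom first nonsteel 202 top last nonsteel None
```

View pics/w15b.png

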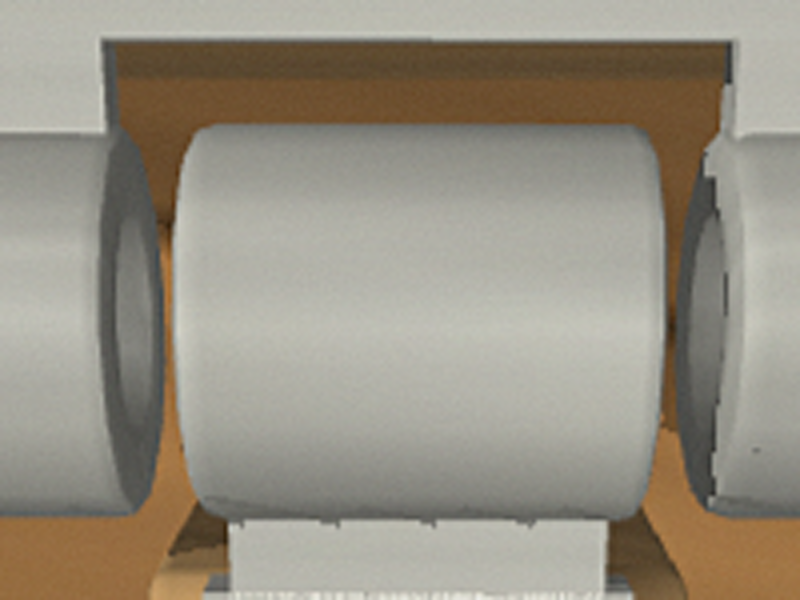

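```bash
cat > cyl.py <<'E'
from h import *
from scipy.optimize import fsolve
import sys
def run(n,jt,jb,rt,rb):
    c=dict(np.load(f"pics/{n}.npz")); a=.182
    ex=np.array([np.cos(a),np.sin(a),0])
    def ln(v,u=324):
        o,d=ray(c,(u,v)); o2=np.array([(o-[531.2,14.35,0])@ex,o[2]]); d2=np.array([d@ex,d[2]]); return o2,d2/np.linalg.norm(d2)
    def dist(l,p): o,d=l; w=np.array(p)-o; return w[0]*d[1]-w[1]*d[0]   # signed
    lt,lb=ln(rt),ln(rb)
    s=np.sign(dist(lt,(0,107.5)));t=np.sign(dist(lb,(0,107.5)))
    pr=fsolve(lambda p:[dist(lt,p)-13*s,dist(lb,p)-13*t],[0,107.5])
    lt,lb=ln(jt),ln(jb)
    # jamb: near edge tangent; far edge = junction with strap top at dz=+2.5, dx=+12.76
    pj=fsolve(lambda p:[dist(lt,(p[0]+12.76,p[1]+2.5)),dist(lb,p)-13*t],[0,107.5])
    pj2=fsolve(lambda p:[dist(lt,p)-13*s,dist(lb,p)-13*t],[0,107.5])
    print(n,"rail",pr.round(2),"jamb(junction)",pj.round(2),"jamb(tangent)",pj2.round(2))
if __name__=="__main__":
    run("w15",108.5,203.5,105.5,204.5)
    run("w15",108.0,203.5,105.5,204.5)
    run("w15",108.5,203.5,105.5,204)
E
python3 cyl.py
```

```text
w15 rail [ -0.65 107.42] jamb(junction) [ -1.16 104.17] jamb(tangent) [ -1.44 103.01]
w15 rail [ -0.65 107.42] jamb(junction) [ -1.03 104.7 ] jamb(tangent) [ -1.31 103.57]
w15 rail [ -0.66 106.84] jamb(junction) [ -1.16 104.17] jamb(tangent) [ -1.44 103.01]
```

```bash
cat > wid.py <<'E'
from h import *
import sys
from scipy.optimize import brentq
n=sys.argv[1]
c=dict(np.load(f"pics/{n}.npz")); im=cv2.imread(f"pics/{n}.png"); hsv=cv2.cvtColor(im,cv2.COLOR_BGR2HSV).astype(float)
S=cv2.GaussianBlur(hsv[...,1],(1,3),0)
def cross(v,u0,u1,th=70):
    r=S[v,u0:u1]; k=np.where((r[:-1]-th)*(r[1:]-th)<0)[0]
    return [u0+i+(th-r[i])/(r[i+1]-r[i]) for i in k]
for v in (85,88,91,94,97,100): 
    x=cross(v,230,420); 
    if len(x)>=2:
        f=lambda z:np.linalg.norm(onz(c,(x[0],v),z)-onz(c,(x[-1],v),z))-38
        print("gap",v,np.round(x,1),"z for 38:",round(brentq(f,20,180),1))
for v in range(225,300,8):
    l=cross(v,255,325);r=cross(v,325,395)
    if l and r:
        f=lambda z:np.linalg.norm(onz(c,(l[-1],v),z)-onz(c,(r[0],v),z))-30
        print("leaf",v,round(l[-1],1),round(r[0],1),"z for 30:",round(brentq(f,-20,180),1))
E
for n in w10 w15; do echo $n; python3 wid.py $n; done
```

```text
w10
leaf 225 270.3 378.1 z for 30: 49.9
leaf 233 270.5 377.7 z for 30: 50.0
leaf 241 270.8 377.4 z for 30: 50.2
leaf 249 271.3 376.9 z for 30: 49.9
leaf 257 271.6 376.6 z for 30: 50.1
leaf 265 271.8 376.1 z for 30: 50.1
leaf 273 272.3 375.9 z for 30: 50.0
leaf 281 272.5 375.5 z for 30: 50.1
leaf 289 272.8 374.9 z for 30: 49.9
leaf 297 273.3 374.5 z for 30: 49.7
w15
gap 88 [248.5 400.7] z for 38: 110.2
gap 91 [248.6 400.6] z for 38: 110.3
gap 94 [248.7 400.5] z for 38: 110.4
gap 97 [248.8 400.3] z for 38: 110.5
gap 100 [248.9 399.9] z for 38: 110.4
leaf 225 270.1 378.1 z for 30: 110.3
leaf 233 270.5 377.6 z for 30: 110.2
leaf 241 270.8 377.3 z for 30: 110.4
leaf 249 271.1 376.8 z for 30: 110.2
leaf 257 271.5 376.6 z for 30: 110.3
leaf 265 271.8 376.1 z for 30: 110.3
leaf 273 272.1 375.8 z for 30: 110.3
leaf 281 272.6 375.4 z for 30: 110.2
leaf 289 272.8 375.1 z for 30: 110.4
leaf 297 273.1 374.6 z for 30: 110.3
```

```bash
python3 st.py w16; python3 wid.py w16 | sed -n '1,8p'; python3 -c "
from h import *
s=viewer.capture('top')[:,:,::-1]; cv2.imwrite('pics/top2.png',s); print(ctrl.sense()['dq'].round(4))"
```

```text
21.45 [462.59667321   2.23440119 248.07152696] 0.18270657872466767 [ 2.54820339e-03  1.65242833e-04 -9.99996740e-01] [ 0.44592878  0.18038616 -5.19538373] 0.4522986354158174
err jamb frame x,y 0.13645735797879302 0.25081548584264274 z 0.5915269616654655 dyaw -0.0012934212753323276 tiltx 0.0025358131642755624
gap 88 [248.5 400.4] z for 38: 110.4
gap 91 [248.6 400.1] z for 38: 110.4
gap 94 [248.7 399.8] z for 38: 110.3
gap 97 [248.8 399.7] z for 38: 110.5
gap 100 [249.  399.6] z for 38: 110.5
leaf 225 270.2 378.1 z for 30: 110.7
leaf 233 270.5 377.7 z for 30: 110.6
leaf 241 270.8 377.3 z for 30: 110.7
[-0.     -0.0014  0.0009  0.0006 -0.0007 -0.001 ]
```

View pics/top2.png

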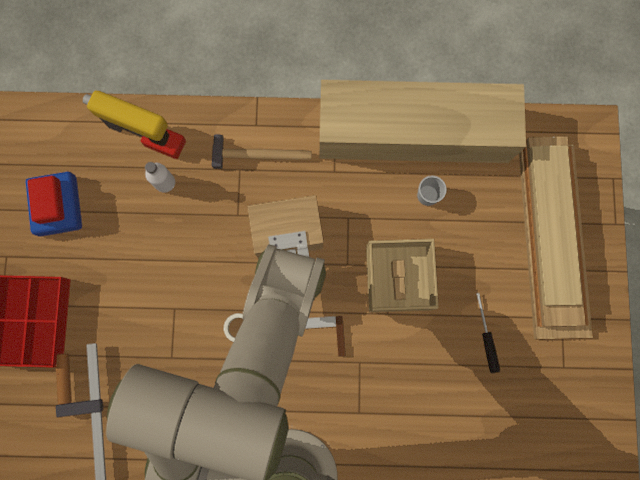

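```bash
python3 -c "
from h import *
s=ctrl.sense(); print(s['time_s'],s['eef_pos'],s['force'],s['grip_width'])
print(ctrl.finish_job())
s=ctrl.sense(); print(s['time_s'],s['eef_pos'],s['force'])"
```

```text
21.55 [462.58891982   2.25016354 248.11388799] [ 0.56826843  0.49423998 -4.60618967] 0.4497552770427868
the job is handed in; nothing more can be done
None
the job is handed in; nothing more can be done
```

I cleared both offcuts into the scrap bin, then gripped the rail at its balance point and lifted it. I lowered its knuckle between the two jamb knuckles and handed the job in at 21.6 s, still holding it at a 100 N grip setting. No verdict was reported.

**Last checks:**
- **Position:** the knuckle hole is about 0.1 mm from the jamb's hinge axis along x, 0.3 mm off the gap's middle along y, and 0.6 mm high. The yaw error is about 0.001 rad. These figures come from the arm's pose plus my camera measurements, with calibration good to about 2 mm.
- **Height cross-check:** leaf and gap widths in the wrist picture put the rail leaf at 110.6 mm and the jamb leaf at 110.4 mm.
- **Load and stillness:** the downward force of 4.6 to 5.2 N matched the rail's weight alone when it was first lifted. Joint speeds were about 0.001 rad/s.
- **Rest of the bench:** the final top view shows both offcuts in the bin. The glue, cup, mallet and driver look unmoved; the arm hid the pin and parts of the tape and square, though the side view just before showed the pin and square in place.

**Disagreements:**
- A rougher estimate from the knuckle outlines put the rail knuckle 2 to 3 mm above the jamb's. I gave it less weight, because the jamb's steel strap hides the edge it relies on.
- The arm crept up about 0.4 mm after the last move, which is included in the 0.6 mm above.

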